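Seat and lock the castle nut of a spraying turntable

TASK

The spraying turntable's head is off and the castle nut on its bearing stand has only been run down part of the way. Turn the nut clockwise until you feel it come to bear on its spring washer, go on from there only to the first slot that lines up with one of the two cross holes in the spindle, and lock it with the pin: slide it in level, without forcing it, until its tab sits against the nut. Leave the gun, spanner, brush and jar where they are, and let go of everything.

Things in the scene. Friction and masses are not known exactly. Their poses are not given: they have to be found in the camera images.
- stand: the fixed bearing stand: origin under its middle, on the table, z up. Grey cast foot 170 mm across; aluminium hub flange 125 mm across, top 57 mm above the table; boss 72 mm across up to 68 mm; dark collar 58 mm across up to 76 mm; thin wavy spring washer; castle nut; end of the upright steel spindle, 30 mm thick, top 126 mm above the table. The spindle does not turn
- cross_hole (a point): the point on the spindle's axis, 114 mm above the table, where its two cross holes meet. Both are level, 7 mm wide and go right through: one along this frame's x axis, one along its y axis; z is up. Two dark lines scribed across the spindle's end show their directions. The pin may enter from any of the four ends
- castle_nut: steel castle nut, origin on the axis at its underside, 83.5 mm above the table, z up; it stays at that height. Lower part: hexagon 50 mm across flats, 24 mm high, flats facing along x and every 60 degrees. Clockwise from above tightens. Its thread, stiff with dried glaze, drags with an even 0.45 N m all the way, so it stays where it is left. It can be turned by its flats
- nut_slots (a point): middle of the nut's crown, 30.5 mm above its underside, axes as the nut's. The crown is round, 44 mm across and 13 mm high, with six upright slots 8 mm wide, open at the top, along x and every 60 degrees (middle of each flat). A slot pair lines up with one of the two cross holes at every 30 degrees of turning; within 0.05 rad is near enough for the pin
- collar: dark thrust collar, fixed, origin on the axis 68 mm above the table; it carries the spring washer. The nut meets the washer after 0.2 to 2.5 rad of turning, never the same and not to be seen: within 0.07 rad the resisting moment rises by 0.18 N m over the drag, then by 0.23 N m per rad. Watch its signed change: at rest the drag can hold either way. The right slot is at most 0.52 rad on; 0.8 rad is over-tight
- pin_tab (a point): middle of the finger tab of the loose steel locking pin, which lies flat on the table, 5 mm above it. Tab 36 mm long (x), 16 mm wide (y), 10 mm thick (z). From its front face, 18 mm ahead of this point, a round 5 mm shank runs along +x to a rounded tip 76 mm ahead of this point. The front face is the shoulder that stops against the nut's crown. 50 g
- lock_pin: the same pin: its origin is under the middle of the tab, 5 mm below pin_tab, same axes
- pin_middle (a point): point on the pin's shank 40 mm ahead of pin_tab along x (22 mm ahead of the shoulder); it lies at cross_hole when the pin is fully home, whichever end it came in by
- spray_gun: silver glaze spray gun lying on its side, 154 x 164 x 34 mm; leave alone
- gun_spanner: flat steel open spanner lying on the table, 165 mm long, 8 mm thick; leave alone
- nozzle_brush: thin nozzle brush with a blue handle lying on the table, 135 mm long, 10 mm thick; leave alone
- oxide_jar: small oxide jar with white screw lid, 58 mm across and 80 mm high; leave alone
Mind the look-alikes: they are no part of the job. What is shaped like the stand but red is not meant.

How it is judged:
By the outcome, as a careful person would: the job done as asked, in the order asked, and still so for the second after the job is handed in, with the robot touching nothing.
It also fails if it takes over 61 s, if anything falls off the work surface, if the arm or the gripper's body presses on something with over 40 N, if the wrist force passes 120 N, or if a joint passes its speed limit or range.

ROBOT

A 7-joint arm with a two-finger parallel gripper is mounted at the origin on a cart in front of the work surface, level with it; the furniture and walls round the work are solid. World frame = base frame: x ahead of the robot, y to its left, z up, the work surface at z = 0. Lengths are in m, angles in degrees, forces in N, time in s.
With the tool pointing down it reaches from about 0.425 to 0.95 m from the base axis. Payload 4.7 kg.
Tool frame: the origin (TCP) lies on the centre line of the jaws, within the pads' length; the fingertips stand 25 mm ahead of it and the grasp point (between the pads) lies 6 mm ahead of it; z points along the fingers, y is the line along which they close (so a half turn about z gives the same grasp; the last joint's range is limited). The gripper opens to 87 mm and grips with 3 to 60 N. Pads are 19 mm wide; open, the fingers measure 117 mm over their backs; the gripper's body (75 mm by 190 mm) begins 51 mm behind the grasp point.
Start: joints at [72.943, 26.849, -2.785, 87.806, 1.381, 65.374, -4.715], TCP at [0.179, -0.651, 0.248] pointing down, gripper open.
Joint ranges: [-148.3, 148.3], [-19.14, 114.17], [-79.39, 73.82], [5.75, 140.21], [-59.74, 239.74], [12.07, 113.84], [-152.46, 152.46]. Speed limits (degrees/s): [147.25, 147.25, 180, 180, 180, 180, 180].

INTERFACE

Orientations are given as [roll, pitch, yaw] about the fixed x, y, z axes, in that order (R = Rz(yaw) Ry(pitch) Rx(roll)).
In Python, from plant import r, optics, workorder gives the robot as it stands.
- The arm moves only by the tool play_rows, never from a script. Its argument "steps" is a list of rows, each an object of numbers: "dx", "dy", "dz": the shift along the tool's x, y, z as a fraction of full scale; "wx", "wy", "wz": the turn, a rotation vector about the tool's x, y, z as a fraction of full scale; "gripper": the closure, from 0 (fully open) to 1 (shut). In form: [{"dx": .., "dy": .., "dz": .., "wx": .., "wy": .., "wz": .., "gripper": ..}, ...]. A call has 1 to 12 rows; each row is the pose to reach, as a shift and turn from the pose commanded when the call began, along the tool's axes at that moment, turning the shorter way round; what a row does not reach only later rows make up. Full scale, the value 1, is 500 mm for a shift and 180 degrees for a turn. A row lasts 1/8 s, in which the tool goes at most 62.5 mm and 10.7 degrees, less where a joint would pass 70% of its speed; a pose out of reach is approached as far as the arm can. A call with a number of a shift or a turn outside -1 to 1 is refused whole. A call with a gripper value outside its range is refused whole. The fingers move at their own pace and stop on an object; the grip force is fixed at half the most. Time passes only in rows, so rows that repeat a pose let the fingers close. It gives the time, the measured TCP pose, the force, the opening and the grip force at its end, in the units of the state.
- r.sense(): the state, without advancing time (a new reading comes with each control period).
- optics.get_image(name): name is "scene" or "top" or "wrist"; returns a dict with "frame" (420x560x3 uint8, red, green, blue), "depth" (420x560 float32, m along the optical axis (not along the pixel's ray), 0 where there is no reading), "K" (3x3 intrinsics, pixels), "D" ([k1, k2, p1, p2, k3] as OpenCV has them; the pictures are not rectified), "cam_to_world" (4x4, takes a point from camera to world coordinates); the wrist camera has in their place "hand_eye" (4x4, takes a point from camera to tool coordinates, whose origin is the TCP and whose axes are the flange's). Camera axes: x right, y up, looking along -z (the intrinsics and any distortion apply to the point x, -y, -z); pixel columns grow to the right and rows downward; lengths in m; the calibration is good to about 2 mm. A picture is of the moment at which its call begins: read the wrist's pose just before it.
- workorder.hand_in(): hands the job in; it is judged then, once.
The state is a dict: "t": time; "qpos": joint angles; "qd": joint speeds; "joint_efforts": joint torques, N m; "tool_pos": TCP position; "tcp_rot": TCP orientation; "wrist_force": force on the tool from outside, world axes, zero at the start; "wrist_torque": the same for the moment, N m; "gripper_width": finger opening in m; "finger_force": force on a finger pad.
Only numpy, scipy, OpenCV 4.12 (cv2) and the standard library are available. Lean on these libraries where they do the work, as an engineer would, in place of code of your own. Each camera call takes 0.05 s, during which the arm holds its last target. There are 200 camera calls.

## Working session

There is one attempt and no reset: what is moved stays moved. The work goes in short steps, Python scripts to look and compute and a tool call to move; the robot and the scene stay as the last step left them, time stands still between calls to the robot, and variables do not carry over. Pictures are saved under pics/ and viewed, at most 10 in all, crops included, and the job is handed in when it is done.

Besides the shell and the picture viewer there is one more tool, called in YAML: its name, and indented under it one key for each argument. play_rows: Moves the arm, as the interface text tells. Its arguments: {"type":"object","properties":{"steps":{"type":"array"}},"required":["steps"]}

```bash
mkdir -p pics; ls; cat > h.py <<'E'
import numpy as np, cv2, json
from plant import r, optics, workorder
from scipy.spatial.transform import Rotation as Ro
def T_tool(s):
    T=np.eye(4); T[:3,:3]=Ro.from_euler('xyz',s['tcp_rot'],degrees=True).as_matrix(); T[:3,3]=s['tool_pos']; return T
def shot(name):
    s=r.sense(); im=optics.get_image(name)
    im['T']=np.array(im['cam_to_world']) if 'cam_to_world' in im else T_tool(s)@np.array(im['hand_eye'])
    return im
def rays(im,uv):
    p=cv2.undistortPoints(np.array(uv,float).reshape(-1,1,2),np.array(im['K']),np.array(im['D'])).reshape(-1,2)
    d=np.c_[p[:,0],-p[:,1],-np.ones(len(p))]
    return im['T'][:3,3], d@im['T'][:3,:3].T
def onz(im,uv,z):
    o,d=rays(im,uv); return o+d*((z-o[2])/d[:,2])[:,None]
def proj(im,P):
    P=np.atleast_2d(P); c=(P-im['T'][:3,3])@im['T'][:3,:3]
    return cv2.projectPoints((c*[1,-1,-1]).reshape(-1,1,3),np.zeros(3),np.zeros(3),np.array(im['K']),np.array(im['D']))[0].reshape(-1,2)
def bydepth(im,uv):
    o,d=rays(im,uv); return o+d*np.array([im['depth'][int(round(v)),int(round(u))] for u,v in uv])[:,None]
def save(im,fn,box=None,sc=1):
    f=im['frame'][:,:,::-1]
    if box: f=f[box[1]:box[3],box[0]:box[2]]
    cv2.imwrite('pics/'+fn,cv2.resize(f,None,fx=sc,fy=sc,interpolation=cv2.INTER_CUBIC))
E
python3 - <<'E'
from h import *
s=r.sense(); print(s)
a=shot('top'); b=shot('scene')
print(a['T'],b['T'],a['K'],a['D'])
save(a,'top.png',sc=1.4); save(b,'scene.png',sc=1.4)
E
```

```text
pics
{'t': 0.0, 'qpos': array([72.94361108, 26.89579061, -2.78334341, 87.87272654,  1.3808414 ,
       65.37399843, -4.71513201]), 'qd': array([-0.0845376 ,  0.04738494, -0.05909711, -0.01310251,  0.01892829,
       -0.02611993,  0.02093738]), 'joint_efforts': array([-2.64171200e-05, -5.07973337e+01, -8.04776000e-02, -2.36152124e+01,
       -6.12101331e-02,  3.80364899e-02,  1.72650302e-04]), 'tool_pos': array([ 0.17911605, -0.65024251,  0.24652453]), 'tcp_rot': array([-1.79891124e+02,  4.39261643e-03,  1.54018011e+01]), 'wrist_force': array([-0.0194924 , -0.17725487, -1.35651929]), 'wrist_torque': array([ 0.03172131, -0.00767574, -0.01754251]), 'finger_force': 0.0, 'gripper_width': 0.0869719882444228}
[[-0.02992618  0.9977841  -0.05942489  0.46855804]
 [-0.99924929 -0.0313275  -0.02279132  0.10109633]
 [-0.02460245  0.05869822  0.99797256  1.2644281 ]
 [ 0.          0.          0.          1.        ]] [[-0.44695496  0.34949669 -0.82345815 -0.48856745]
 [-0.89455312 -0.17713588  0.41036276  0.6358148 ]
 [-0.00244356  0.92004073  0.39181512  0.60068315]
 [ 0.          0.          0.          1.        ]] [[407.12721543   0.         288.23981059]
 [  0.         407.12721543 199.99680427]
 [  0.           0.           1.        ]] [-0.10171327  0.          0.          0.          0.        ]
```

View pics/top.png

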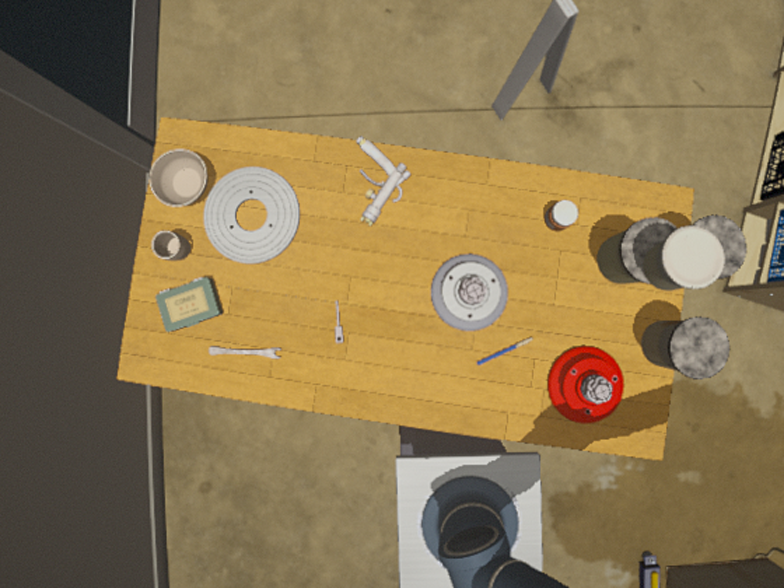

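View pics/scene.png

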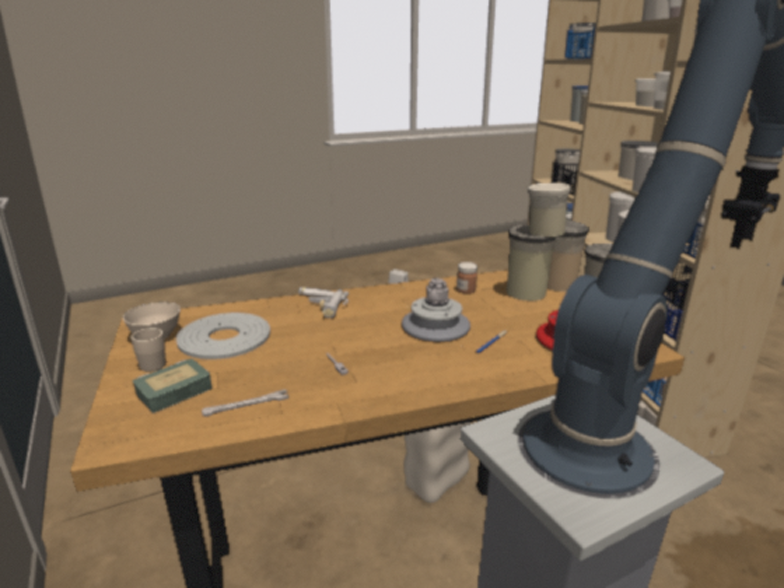

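The top view (1.4x) shows the grey stand at (470,291) and the loose pin with its tab at (340,337) and tip at (337,300). Things that could be mistaken for these: the red stand (585,384), spanner (245,352), brush (504,350) and gun (385,180). I choose the grey stand and the small pin, and check both in one crop.

```bash
python3 - <<'E'
from h import *
a=shot('top')
f=lambda u,v:[u/1.4,v/1.4]
print('foot mid',onz(a,[f(470,291)],0.02),'spindle',onz(a,[f(474,289)],0.126))
print('tab',onz(a,[f(339.5,336.5)],0.01),'tip',onz(a,[f(337.5,300)],0.005))
print('others jar,gun,brush,red',onz(a,[f(564,214),f(385,180),f(504,350),f(595,388)],0.03))
x=cv2.resize(a['frame'][160:260,215:375,::-1],None,fx=5,fy=5,interpolation=cv2.INTER_CUBIC)
cv2.imwrite('pics/crop1.png',x)
# circle fit of foot via depth
P=bydepth(a,[(u,v) for v in range(150,250) for u in range(290,380)])
for lo,hi in((.045,.062),(.122,.132)):
    m=(P[:,2]>lo)&(P[:,2]<hi); q=P[m]; print(lo,len(q),q.mean(0) if len(q) else 0, (q.min(0)+q.max(0))/2 if len(q) else 0)
E
```

```text
foot mid [[ 0.51406217 -0.01476713  0.02      ]] spindle [[ 0.51392871 -0.01302801  0.126     ]]
tab [[0.42300988 0.27456181 0.01      ]] tip [[0.5037015  0.27770686 0.005     ]]
others jar,gun,brush,red [[ 0.67580232 -0.22654506  0.03      ]
 [ 0.76379657  0.16348989  0.03      ]
 [ 0.38418287 -0.08268981  0.03      ]
 [ 0.29527533 -0.27755933  0.03      ]]
0.045 868 [ 0.51233179 -0.01333393  0.05737226] [ 0.51241342 -0.01403963  0.05549839]
0.122 110 [ 0.5141283  -0.01318338  0.12610791] [ 0.51260525 -0.01305015  0.12647614]
```

View pics/crop1.png

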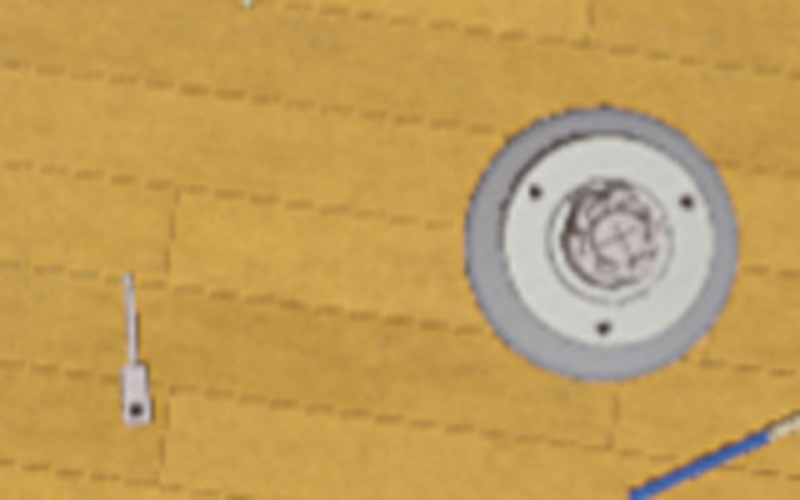

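```bash
python3 - <<'E'
from h import *
a=shot('top')
P=bydepth(a,[(u,v) for v in range(140,300,1) for u in range(420,530)])
m=(P[:,2]>.08)&(P[:,0]>.1)
q=P[m]; 
for lo in np.arange(.08,.5,.04):
    k=q[(q[:,2]>lo)&(q[:,2]<lo+.04)]
    if len(k)>20: print(round(lo,2),len(k),k.min(0).round(3),k.max(0).round(3))
s=r.sense(); T=T_tool(s)
def go(t): return (T[:3,:3].T@(np.array(t)-T[:3,3])/.5).round(4)
print(go([.5135,-.0135,.30]),go([.18,-.62,.40]),go([.5135,-.0135,.4]))
w=optics.get_image('wrist'); print(w['hand_eye'])
E
```

```text
0.08 481 [ 0.274 -0.434  0.08 ] [ 0.627 -0.239  0.12 ]
0.12 392 [ 0.283 -0.446  0.12 ] [ 0.625 -0.243  0.16 ]
0.16 3327 [ 0.325 -0.537  0.16 ] [ 0.643 -0.29   0.2  ]
0.2 181 [ 0.499 -0.381  0.2  ] [ 0.587 -0.328  0.239]
0.24 191 [ 0.5   -0.375  0.24 ] [ 0.583 -0.325  0.28 ]
0.28 1625 [ 0.498 -0.427  0.28 ] [ 0.603 -0.319  0.32 ]
[ 0.9829 -1.0507 -0.1049] [ 0.0177 -0.0586 -0.3061] [ 0.9829 -1.0509 -0.3049]
[[ 1.86407697e-04  9.62182822e-01  2.72404446e-01  7.49851104e-02]
 [ 9.99999073e-01  1.88014177e-04 -1.34840507e-03  3.75392101e-04]
 [-1.34862809e-03  2.72404445e-01 -9.62181895e-01 -1.37829018e-01]
 [ 0.00000000e+00  0.00000000e+00  0.00000000e+00  1.00000000e+00]]
```

play_rows:
  steps:
    - {"dx":0.03,"dy":-0.03,"dz":-0.12}
    - {"dx":0.08,"dy":-0.08,"dz":-0.22}
    - {"dx":0.16,"dy":-0.16,"dz":-0.3}
    - {"dx":0.25,"dy":-0.25,"dz":-0.31}
    - {"dx":0.34,"dy":-0.35,"dz":-0.31}
    - {"dx":0.43,"dy":-0.44,"dz":-0.31}
    - {"dx":0.52,"dy":-0.53,"dz":-0.31}
    - {"dx":0.6,"dy":-0.62,"dz":-0.31}
    - {"dx":0.68,"dy":-0.72,"dz":-0.31}
    - {"dx":0.76,"dy":-0.81,"dz":-0.31}
    - {"dx":0.84,"dy":-0.9,"dz":-0.3}
    - {"dx":0.92,"dy":-0.98,"dz":-0.25}

```text
validation failed for argument at $.st...
```

```bash
python3 - <<'E'
from h import *
s=r.sense(); T=T_tool(s)
for k in('t','qpos','tool_pos','tcp_rot','wrist_force','wrist_torque'): print(k,s[k])
print((T[:3,:3].T@(np.array([.5135,-.0135,.3])-T[:3,3])/.5).round(4))
E
```

```text
t 0.25
qpos [72.94258014 26.87426497 -2.78375416 87.83603714  1.38066959 65.37509627
 -4.71521789]
tool_pos [ 0.17922789 -0.65052381  0.24704911]
tcp_rot [-1.79948113e+02  8.73304517e-04  1.54022324e+01]
wrist_force [ 0.223127    0.44407804 -0.26448257]
wrist_torque [ 0.03582865  0.02912233 -0.00420973]
[ 0.9829 -1.0508 -0.105 ]
```

play_rows:
  steps:
    - {"dx":0.03,"dy":-0.03,"dz":-0.12,"wx":0,"wy":0,"wz":0,"gripper":0}
    - {"dx":0.08,"dy":-0.08,"dz":-0.22,"wx":0,"wy":0,"wz":0,"gripper":0}
    - {"dx":0.16,"dy":-0.16,"dz":-0.3,"wx":0,"wy":0,"wz":0,"gripper":0}
    - {"dx":0.25,"dy":-0.25,"dz":-0.31,"wx":0,"wy":0,"wz":0,"gripper":0}
    - {"dx":0.34,"dy":-0.35,"dz":-0.31,"wx":0,"wy":0,"wz":0,"gripper":0}
    - {"dx":0.43,"dy":-0.44,"dz":-0.31,"wx":0,"wy":0,"wz":0,"gripper":0}
    - {"dx":0.52,"dy":-0.53,"dz":-0.31,"wx":0,"wy":0,"wz":0,"gripper":0}
    - {"dx":0.6,"dy":-0.62,"dz":-0.31,"wx":0,"wy":0,"wz":0,"gripper":0}
    - {"dx":0.68,"dy":-0.72,"dz":-0.31,"wx":0,"wy":0,"wz":0,"gripper":0}
    - {"dx":0.76,"dy":-0.81,"dz":-0.31,"wx":0,"wy":0,"wz":0,"gripper":0}
    - {"dx":0.84,"dy":-0.9,"dz":-0.3,"wx":0,"wy":0,"wz":0,"gripper":0}
    - {"dx":0.92,"dy":-0.98,"dz":-0.25,"wx":0,"wy":0,"wz":0,"gripper":0}

```text
t: 1.75
tool_pos: [0.4904, -0.0605, 0.3767]
tcp_rot: [179.9, -0.2, 15.4]
wrist_force: [-0.3, -0.2, -0.3]
gripper_width: 0.087
finger_force: 0.0
```

play_rows:
  steps:
    - {"dx":0.065,"dy":-0.071,"dz":0.1,"wx":0,"wy":0,"wz":0,"gripper":0}
    - {"dx":0.065,"dy":-0.071,"dz":0.15,"wx":0,"wy":0,"wz":0,"gripper":0}
    - {"dx":0.065,"dy":-0.071,"dz":0.15,"wx":0,"wy":0,"wz":0,"gripper":0}

```text
t: 2.12
tool_pos: [0.5096, -0.0194, 0.2983]
tcp_rot: [-179.9, 0.3, 15.5]
wrist_force: [0.2, -0.5, 0.7]
gripper_width: 0.087
finger_force: 0.0
```

```bash
python3 - <<'E'
from h import *
s=r.sense()
for k in('t','qpos','tool_pos','tcp_rot','wrist_force','wrist_torque'): print(k,s[k])
w=shot('wrist'); p=proj(w,[.5135,-.0135,.126])[0]; print(p,w['T'][:3,3],w['K'][0])
np.savez('w1.npz',**{k:np.array(v) for k,v in w.items()})
u,v=int(p[0]),int(p[1]); b=(max(u-110,0),max(v-80,0),min(u+110,560),min(v+80,420)); print(b)
save(w,'w1.png',b,3.6)
E
```

```text
t 2.125
qpos [ 26.48051259  11.7201993  -33.57703843 104.44815084   6.98781214
  66.20452499 -83.91214732]
tool_pos [ 0.50961049 -0.01935439  0.29830253]
tcp_rot [-179.89502982    0.28608531   15.49549645]
wrist_force [ 0.20728725 -0.5244514   0.74592359]
wrist_torque [-0.03092026  0.01272924  0.00287742]
[273.09944574 189.17333546] [5.82696087e-01 2.56295223e-04 4.35755662e-01] [314.79036918   0.         278.15537181]
(163, 109, 383, 269)
```

View pics/w1.png

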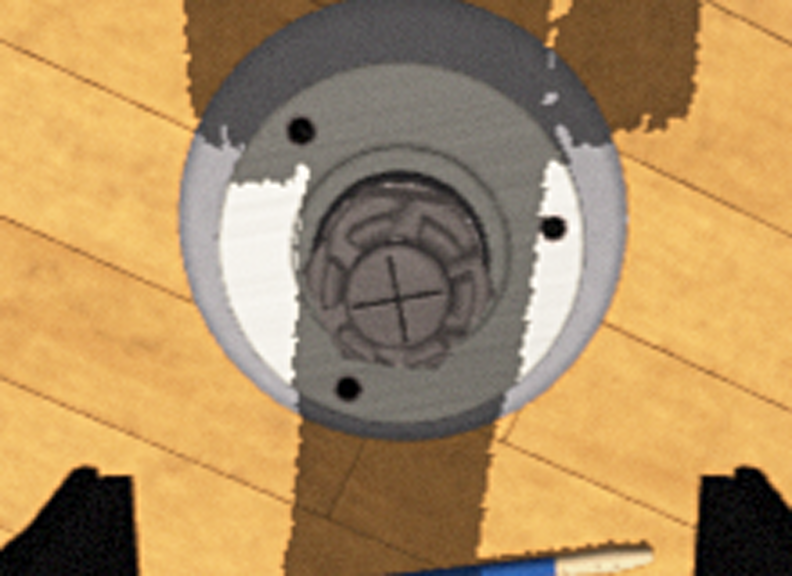

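The wrist crop shows the grey stand. The scribed cross centres at crop (398,298), with line ends at (360,304)/(441,292) and (390,257)/(406,340). The crown is around it.

```bash
cat > nut.py <<'E'
from h import *
def analyse(w,c0):
    vs,us=np.mgrid[0:420,0:560]; uv=np.c_[us.ravel(),vs.ravel()].astype(float)
    o,d=rays(w,uv); D=w['depth'].ravel(); P=o+d*D[:,None]
    m=(D>0)&(np.hypot(P[:,0]-c0[0],P[:,1]-c0[1])<.035); P=P[m]
    q=P[(P[:,2]>.1235)]; print('spindle top',len(q),np.median(q,0),(q.min(0)+q.max(0))/2)
    c=((q.min(0)+q.max(0))/2)[:2] if len(q)>50 else np.array(c0)
    R=np.hypot(*(P[:,:2]-c).T); th=np.degrees(np.arctan2(P[:,1]-c[1],P[:,0]-c[0]))
    k=(R>.0165)&(R<.0215); hi=(P[:,2]>.116)&k; lo=(P[:,2]<.1155)&(P[:,2]>.1)&k
    b=np.arange(-180,181,10)
    print('hi',np.histogram(th[hi],b)[0]); print('lo',np.histogram(th[lo],b)[0])
    h,n=np.histogram(th[k],b,weights=P[k,2])[0],np.histogram(th[k],b)[0]; print((1e3*h/np.maximum(n,1)).round(0))
    z=np.exp(6j*np.radians(th)); f=z[lo].mean()-z[hi].mean()
    print('slot phase mod60',np.degrees(np.angle(z[lo].mean()))/6,np.degrees(np.angle(-z[hi].mean()))/6,abs(f))
    return c
E
python3 - <<'E'
from nut import *
w=dict(np.load('w1.npz')); c=analyse(w,[.5135,-.0135])
g=lambda x,y:(163+x/3.6,109+y/3.6)
p=onz(w,[g(360,304),g(441,292),g(390,257),g(406,340),g(398,298)],.126); print(p)
for a,b in((0,1),(2,3)): e=p[b]-p[a]; print(np.degrees(np.arctan2(e[1],e[0])))
f=w['frame'].astype(float).mean(2).astype(np.float32)
# unwrapped brightness ring at z=.1205
th=np.radians(np.arange(0,360,3)); 
for rad in (.0165,.019,.021):
    P=np.c_[c[0]+rad*np.cos(th),c[1]+rad*np.sin(th),np.full(120,.1205)]; uv=proj(w,P).astype(np.float32)
    print(rad,cv2.remap(f,uv[:,0],uv[:,1],1).ravel().astype(int).tolist())
E
```

```text
spindle top 28762 [ 0.53458218 -0.00935057  0.38407246] [ 0.52132507 -0.01036588  0.25986944]
hi [  15   13   17   16   16   13   16   17    8    0    3    6    1  248
 1787 1064  253  301  261  248  254  314  258  561 1710  483    0    0
    1   11   15   16   13   12   16   15]
lo [ 0  0  0  0  0  0  0  3 15 14  5 13 15 15 16  6  0  0  0  0  0  1  7  6
  4  5  7  9 12 11  1  0  0  0  0  0]
[127. 127. 127. 127. 127. 127. 126. 121. 113. 108. 113. 113. 109. 359.
 379. 377. 348. 346. 345. 340. 345. 347. 337. 369. 383. 377.  90.  97.
 107. 114. 120. 121. 123. 126. 126. 127.]
slot phase mod60 -27.882253812891417 -11.856971050228964 0.20144147310625185
[[ 0.50650188 -0.00482119  0.126     ]
 [ 0.51590989 -0.02580227  0.126     ]
 [ 0.52170091 -0.00943424  0.126     ]
 [ 0.49984525 -0.02005605  0.126     ]
 [ 0.51102542 -0.01465209  0.126     ]]
-65.84831032642452
-154.0803345177951
0.0165 [70, 68, 72, 74, 78, 81, 89, 98, 106, 116, 111, 112, 111, 109, 109, 116, 114, 111, 110, 113, 115, 113, 112, 113, 115, 115, 112, 110, 114, 114, 112, 111, 110, 111, 113, 86, 71, 66, 66, 71, 81, 81, 75, 70,
[... 677 characters left out ...]
102, 101, 99, 99, 95, 86, 74, 56, 52, 60, 63, 63, 69, 79, 99, 95, 89, 76, 59, 66, 73, 78, 91, 96, 99, 103, 107, 108, 109, 112, 107, 106, 101, 102, 107, 90, 79, 72, 64, 68, 66, 65, 69]
0.021 [101, 109, 90, 74, 65, 69, 82, 93, 75, 63, 54, 53, 61, 67, 61, 54, 45, 42, 60, 69, 64, 56, 56, 64, 73, 68, 69, 67, 67, 62, 52, 58, 77, 97, 108, 108, 105, 108, 101, 94, 92, 88, 95, 101, 109, 105, 98, 83, 76, 94, 102, 88, 84, 90, 96, 102, 105, 103, 105, 102, 100, 102, 98, 98, 103, 99, 91, 64, 73, 105, 105, 107, 104, 104, 101, 100, 100, 99, 94, 86, 70, 62, 55, 66, 71, 81, 89, 95, 83, 70, 69, 73, 93, 94, 84, 69, 61, 72, 85, 98, 104, 109, 101, 97, 96, 94, 88, 90, 80, 86, 81, 69, 65, 63, 66, 78, 77, 98, 94, 95]
```

```bash
sed -i "s/q=P\[(P\[:,2\]>.1235)\]/P=P[P[:,2]<.135]; q=P[P[:,2]>.1235]/" nut.py
python3 - <<'E'
from nut import *
s=r.sense(); print(s['tool_pos'],s['tcp_rot'],s['qpos'],s['qd'].round(1))
w=shot('wrist'); s=r.sense(); print(s['tool_pos'])
w=shot('wrist'); np.savez('w2.npz',**{k:np.array(v) for k,v in w.items()})
c=analyse(w,[.5125,-.0135])
u,v=proj(w,[*c,.12])[0]; print(u,v); b=(int(u-40),int(v-30),int(u+40),int(v+30)); print(b)
save(w,'w2.png',b,10)
E
```

```text
[ 0.51070053 -0.01999466  0.30016525] [-1.79978367e+02  8.39379819e-02  1.54018890e+01] [ 26.53336032  11.62504117 -33.54777602 104.29700356   6.98061419
  66.2183409  -83.90415969] [ 0.9 -1.7  0.3 -2.3 -0.1  0.  -0.1]
[ 0.51140606 -0.0203522   0.30136112]
spindle top 675 [ 0.51207085 -0.01416416  0.1267343 ] [ 0.51142223 -0.01417831  0.12642638]
hi [ 0  0 12 15 14 12  0  1 14 14 15 14  0  1 15 16 17 10  0  0 15 17 15 12
  0  0 17 15 15 10  0  0 16 14 13 11]
lo [ 5  3  0  0  0  7 10  4  0  0  0 12 14  4  0  0  0  6 14 15  3  0  0  0
 10 14  9  0  0  0  5 11  6  0  0  0]
[109. 109. 121. 121. 121. 117. 108. 111. 121. 121. 121. 116. 108. 111.
 121. 121. 121. 116. 108. 109. 119. 121. 121. 121. 108. 108. 117. 121.
 121. 121. 108. 108. 118. 121. 121. 121.]
slot phase mod60 8.919972377234208 8.736338121266265 1.1651346954712307
271.52718695433344 191.72438758042992
(231, 161, 311, 221)
```

View pics/w2.png

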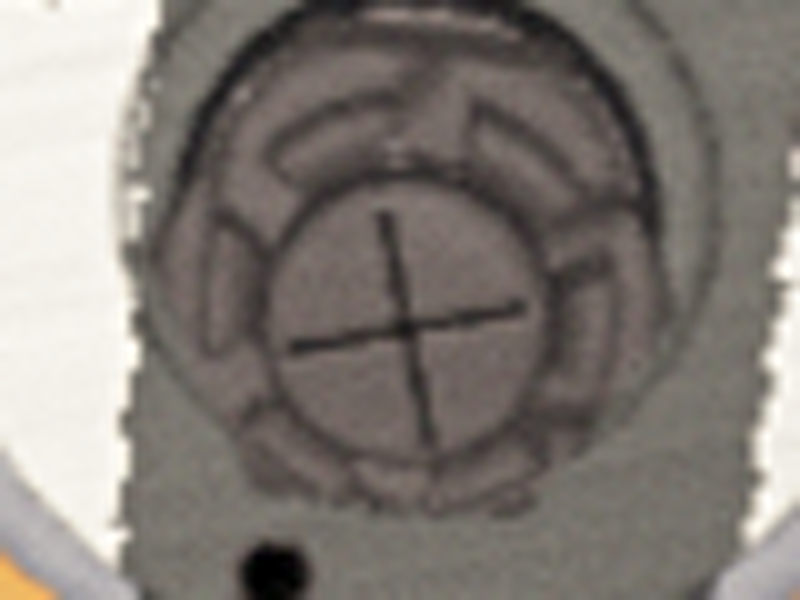

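play_rows:
  steps:
    - {"dx":0.003,"dy":-0.012,"dz":0.02,"wx":0,"wy":0,"wz":-0.059,"gripper":0}
    - {"dx":0.003,"dy":-0.012,"dz":0.04,"wx":0,"wy":0,"wz":-0.118,"gripper":0}
    - {"dx":0.003,"dy":-0.012,"dz":0.06,"wx":0,"wy":0,"wz":-0.177,"gripper":0}
    - {"dx":0.003,"dy":-0.012,"dz":0.08,"wx":0,"wy":0,"wz":-0.236,"gripper":0}
    - {"dx":0.003,"dy":-0.012,"dz":0.1,"wx":0,"wy":0,"wz":-0.295,"gripper":0}
    - {"dx":0.003,"dy":-0.012,"dz":0.12,"wx":0,"wy":0,"wz":-0.354,"gripper":0}
    - {"dx":0.003,"dy":-0.012,"dz":0.14,"wx":0,"wy":0,"wz":-0.413,"gripper":0}
    - {"dx":0.003,"dy":-0.012,"dz":0.16,"wx":0,"wy":0,"wz":-0.472,"gripper":0}
    - {"dx":0.003,"dy":-0.012,"dz":0.18,"wx":0,"wy":0,"wz":-0.531,"gripper":0}
    - {"dx":0.003,"dy":-0.012,"dz":0.18,"wx":0,"wy":0,"wz":-0.59,"gripper":0}
    - {"dx":0.003,"dy":-0.012,"dz":0.18,"wx":0,"wy":0,"wz":-0.649,"gripper":0}
    - {"dx":0.003,"dy":-0.012,"dz":0.18,"wx":0,"wy":0,"wz":-0.708,"gripper":0}

```text
t: 3.78
tool_pos: [0.512, -0.0148, 0.2121]
tcp_rot: [180.0, 0.2, 143.0]
wrist_force: [0.4, 0.7, -0.6]
gripper_width: 0.087
finger_force: 0.0
```

```bash
python3 - <<'E'
from nut import *
w=dict(np.load('w2.npz'))
g=lambda x,y:(231+(x+.5)/10-.5,161+(y+.5)/10-.5)
p=onz(w,[g(290,347),g(525,307),g(384,213),g(432,447),g(407,328)],.126); print(p[4])
for a,b in((0,1),(2,3)): e=p[b]-p[a]; print(np.degrees(np.arctan2(e[1],e[0])))
s=r.sense(); print(s['qpos'],s['tool_pos'],s['tcp_rot'])
E
```

```text
[ 0.51106194 -0.01409543  0.126     ]
-64.7793875545695
-153.67230815323123
[ 41.76741365  22.90637938 -56.21640096 109.90112514  22.38190624
  58.73724799  28.77732697] [ 0.51197163 -0.0148247   0.21208158] [179.96072251   0.19277643 143.02864528]
```

play_rows:
  steps:
    - {"dx":0.002,"dy":0,"dz":0.02,"wx":0,"wy":0,"wz":-0.05,"gripper":0}
    - {"dx":0.002,"dy":0,"dz":0.05,"wx":0,"wy":0,"wz":-0.088,"gripper":0}
    - {"dx":0.002,"dy":0,"dz":0.1,"wx":0,"wy":0,"wz":-0.088,"gripper":0}
    - {"dx":0.002,"dy":0,"dz":0.15,"wx":0,"wy":0,"wz":-0.088,"gripper":0.2}
    - {"dx":0.002,"dy":0,"dz":0.19,"wx":0,"wy":0,"wz":-0.088,"gripper":0.2}
    - {"dx":0.002,"dy":0,"dz":0.204,"wx":0,"wy":0,"wz":-0.088,"gripper":0.2}
    - {"dx":0.002,"dy":0,"dz":0.204,"wx":0,"wy":0,"wz":-0.088,"gripper":0.2}

```text
t: 4.65
tool_pos: [0.5104, -0.0131, 0.1087]
tcp_rot: [180.0, 0.0, 158.7]
wrist_force: [0.5, 0.3, -0.4]
gripper_width: 0.0703
finger_force: 0.0
```

```bash
cat > st.py <<'E'
from h import *
s=r.sense(); print(s['t'],s['tool_pos'].round(4),s['tcp_rot'].round(2),'F',s['wrist_force'].round(2),'M',s['wrist_torque'].round(3),'w',round(s['gripper_width'],4),round(s['finger_force'],1),'q',s['qpos'].round(1),'tau7',s['joint_efforts'][6].round(3))
E
python3 st.py
```

```text
4.65 [ 0.5104 -0.0131  0.1087] [1.8000e+02 3.0000e-02 1.5866e+02] F [ 0.53  0.32 -0.43] M [ 0.066 -0.165  0.011] w 0.0703 0.0 q [ 37.7  31.8 -53.2 115.5  33.8  49.4  34.2] tau7 -0.02
```

play_rows:
  steps:
    - {"dx":-0.002,"dy":-0.001,"dz":0,"wx":0,"wy":0,"wz":0,"gripper":1}
    - {"dx":-0.002,"dy":-0.001,"dz":0,"wx":0,"wy":0,"wz":0,"gripper":1}
    - {"dx":-0.002,"dy":-0.001,"dz":0,"wx":0,"wy":0,"wz":0,"gripper":1}
    - {"dx":-0.002,"dy":-0.001,"dz":0,"wx":0,"wy":0,"wz":0,"gripper":1}
    - {"dx":-0.002,"dy":-0.001,"dz":0,"wx":0,"wy":0,"wz":0,"gripper":1}
    - {"dx":-0.002,"dy":-0.001,"dz":0,"wx":0,"wy":0,"wz":0,"gripper":1}

```text
t: 5.4
tool_pos: [0.5113, -0.0135, 0.1089]
tcp_rot: [180.0, 0.1, 158.7]
wrist_force: [0.5, 0.8, 5.6]
gripper_width: 0.0499
finger_force: 30.0
```

```bash
python3 st.py
```

```text
5.4 [ 0.5113 -0.0135  0.1089] [1.7997e+02 6.0000e-02 1.5869e+02] F [0.46 0.76 5.57] M [ 0.196 -0.121 -0.003] w 0.0499 30.0 q [ 37.7  31.9 -53.2 115.4  33.8  49.4  34.3] tau7 -0.026
```

play_rows:
  steps:
    - {"dx":0,"dy":0,"dz":0,"wx":0,"wy":0,"wz":0.015,"gripper":1}
    - {"dx":0,"dy":0,"dz":0,"wx":0,"wy":0,"wz":0.03,"gripper":1}
    - {"dx":0,"dy":0,"dz":0,"wx":0,"wy":0,"wz":0.044,"gripper":1}

```text
t: 5.78
tool_pos: [0.5112, -0.0136, 0.1089]
tcp_rot: [180.0, 0.1, 150.8]
wrist_force: [-0.0, 0.7, 5.0]
gripper_width: 0.0503
finger_force: 30.0
```

```bash
python3 st.py
```

```text
5.775 [ 0.5112 -0.0136  0.1089] [1.7999e+02 7.0000e-02 1.5076e+02] F [-0.04  0.74  5.04] M [ 0.164 -0.12   0.505] w 0.0503 30.0 q [ 36.5  31.  -51.3 115.4  32.4  48.7  27.6] tau7 -0.215
```

play_rows:
  steps:
    - {"dx":0,"dy":0,"dz":0,"wx":0,"wy":0,"wz":0.014,"gripper":1}
    - {"dx":0,"dy":0,"dz":0,"wx":0,"wy":0,"wz":0.028,"gripper":1}

```text
t: 6.02
tool_pos: [0.5112, -0.0136, 0.1089]
tcp_rot: [180.0, 0.1, 145.7]
wrist_force: [1.0, 0.1, 4.1]
gripper_width: 0.0502
finger_force: 30.0
```

```bash
python3 st.py
```

```text
6.025 [ 0.5112 -0.0136  0.1089] [1.7999e+02 7.0000e-02 1.4572e+02] F [0.98 0.06 4.09] M [ 0.07  -0.177  0.477] w 0.0502 30.0 q [ 35.6  30.5 -50.1 115.5  31.5  48.3  23.4] tau7 -0.211
```

play_rows:
  steps:
    - {"dx":0,"dy":0,"dz":0,"wx":0,"wy":0,"wz":0.014,"gripper":1}
    - {"dx":0,"dy":0,"dz":0,"wx":0,"wy":0,"wz":0.028,"gripper":1}
    - {"dx":0,"dy":0,"dz":0,"wx":0,"wy":0,"wz":0.042,"gripper":1}
    - {"dx":0,"dy":0,"dz":0,"wx":0,"wy":0,"wz":0.056,"gripper":1}
    - {"dx":0,"dy":0,"dz":0,"wx":0,"wy":0,"wz":0.07,"gripper":1}
    - {"dx":0,"dy":0,"dz":0,"wx":0,"wy":0,"wz":0.083,"gripper":1}

```text
t: 6.78
tool_pos: [0.5111, -0.0138, 0.1089]
tcp_rot: [180.0, 0.1, 130.8]
wrist_force: [0.2, -0.6, 5.9]
gripper_width: 0.0502
finger_force: 30.0
```

```bash
python3 st.py
```

```text
6.775 [ 0.5111 -0.0138  0.1089] [1.7999e+02 7.0000e-02 1.3078e+02] F [ 0.18 -0.59  5.86] M [ 0.065 -0.073  0.451] w 0.0502 30.0 q [ 33.1  29.2 -46.4 115.6  28.9  47.1  10.8] tau7 -0.235
```

play_rows:
  steps:
    - {"dx":0,"dy":0,"dz":0,"wx":0,"wy":0,"wz":0.014,"gripper":1}
    - {"dx":0,"dy":0,"dz":0,"wx":0,"wy":0,"wz":0.028,"gripper":1}
    - {"dx":0,"dy":0,"dz":0,"wx":0,"wy":0,"wz":0.042,"gripper":1}
    - {"dx":0,"dy":0,"dz":0,"wx":0,"wy":0,"wz":0.056,"gripper":1}
    - {"dx":0,"dy":0,"dz":0,"wx":0,"wy":0,"wz":0.07,"gripper":1}
    - {"dx":0,"dy":0,"dz":0,"wx":0,"wy":0,"wz":0.083,"gripper":1}

```text
t: 7.52
tool_pos: [0.511, -0.0139, 0.1089]
tcp_rot: [180.0, 0.1, 115.8]
wrist_force: [-0.7, -0.6, 5.3]
gripper_width: 0.0499
finger_force: 30.0
```

```bash
python3 st.py
```

```text
7.525 [ 0.511  -0.0139  0.1089] [1.8000e+02 7.0000e-02 1.1584e+02] F [-0.66 -0.56  5.28] M [ 0.044 -0.033  0.421] w 0.0499 30.0 q [ 30.5  28.  -42.8 115.7  26.3  46.1  -1.8] tau7 -0.235
```

play_rows:
  steps:
    - {"dx":0,"dy":0,"dz":0,"wx":0,"wy":0,"wz":0.014,"gripper":1}
    - {"dx":0,"dy":0,"dz":0,"wx":0,"wy":0,"wz":0.028,"gripper":1}
    - {"dx":0,"dy":0,"dz":0,"wx":0,"wy":0,"wz":0.042,"gripper":1}
    - {"dx":0,"dy":0,"dz":0,"wx":0,"wy":0,"wz":0.056,"gripper":1}
    - {"dx":0,"dy":0,"dz":0,"wx":0,"wy":0,"wz":0.07,"gripper":1}
    - {"dx":0,"dy":0,"dz":0,"wx":0,"wy":0,"wz":0.083,"gripper":1}

```text
t: 8.28
tool_pos: [0.5108, -0.0139, 0.1089]
tcp_rot: [-180.0, 0.1, 100.9]
wrist_force: [-1.6, -0.5, 6.7]
gripper_width: 0.0501
finger_force: 30.0
```

```bash
python3 st.py
```

```text
8.275 [ 0.5108 -0.0139  0.1089] [-1.800e+02  7.000e-02  1.009e+02] F [-1.56 -0.52  6.72] M [-0.04   0.05   0.429] w 0.0501 30.0 q [ 27.8  26.9 -39.1 115.9  23.8  45.2 -14.5] tau7 -0.234
```

play_rows:
  steps:
    - {"dx":0,"dy":0,"dz":0,"wx":0,"wy":0,"wz":0.014,"gripper":1}
    - {"dx":0,"dy":0,"dz":0,"wx":0,"wy":0,"wz":0.028,"gripper":1}
    - {"dx":0,"dy":0,"dz":0,"wx":0,"wy":0,"wz":0.042,"gripper":1}
    - {"dx":0,"dy":0,"dz":0,"wx":0,"wy":0,"wz":0.056,"gripper":1}
    - {"dx":0,"dy":0,"dz":0,"wx":0,"wy":0,"wz":0.07,"gripper":1}
    - {"dx":0,"dy":0,"dz":0,"wx":0,"wy":0,"wz":0.084,"gripper":1}

```text
t: 9.02
tool_pos: [0.5106, -0.0139, 0.1088]
tcp_rot: [-180.0, 0.1, 85.8]
wrist_force: [-2.0, -0.1, 7.5]
gripper_width: 0.0499
finger_force: 30.0
```

```bash
python3 st.py
```

```text
9.025 [ 0.5106 -0.0139  0.1088] [-1.7999e+02  7.0000e-02  8.5780e+01] F [-2.03 -0.07  7.47] M [-0.042  0.177  0.402] w 0.0499 30.0 q [ 25.1  25.9 -35.4 116.   21.3  44.4 -27.4] tau7 -0.211
```

play_rows:
  steps:
    - {"dx":0,"dy":0,"dz":0,"wx":0,"wy":0,"wz":0.014,"gripper":1}
    - {"dx":0,"dy":0,"dz":0,"wx":0,"wy":0,"wz":0.028,"gripper":1}
    - {"dx":0,"dy":0,"dz":0,"wx":0,"wy":0,"wz":0.042,"gripper":1}
    - {"dx":0,"dy":0,"dz":0,"wx":0,"wy":0,"wz":0.056,"gripper":1}
    - {"dx":0,"dy":0,"dz":0,"wx":0,"wy":0,"wz":0.07,"gripper":1}
    - {"dx":0,"dy":0,"dz":0,"wx":0,"wy":0,"wz":0.083,"gripper":1}

```text
t: 9.78
tool_pos: [0.5105, -0.0139, 0.1088]
tcp_rot: [-180.0, 0.1, 70.8]
wrist_force: [-1.5, 0.9, 7.0]
gripper_width: 0.0502
finger_force: 30.0
```

```bash
python3 st.py
```

```text
9.775 [ 0.5105 -0.0139  0.1088] [-1.7999e+02  8.0000e-02  7.0840e+01] F [-1.46  0.86  7.04] M [-0.05   0.25   0.455] w 0.0502 30.0 q [ 22.3  25.1 -31.8 116.2  19.   43.7 -40.1] tau7 -0.233
```

play_rows:
  steps:
    - {"dx":0,"dy":0,"dz":0,"wx":0,"wy":0,"wz":0.014,"gripper":1}
    - {"dx":0,"dy":0,"dz":0,"wx":0,"wy":0,"wz":0.028,"gripper":1}
    - {"dx":0,"dy":0,"dz":0,"wx":0,"wy":0,"wz":0.042,"gripper":1}

```text
t: 10.15
tool_pos: [0.5104, -0.0139, 0.1088]
tcp_rot: [-180.0, 0.1, 63.3]
wrist_force: [-1.9, -0.2, 7.7]
gripper_width: 0.05
finger_force: 30.0
```

```bash
python3 st.py
```

```text
10.15 [ 0.5104 -0.0139  0.1088] [-1.7999e+02  8.0000e-02  6.3280e+01] F [-1.91 -0.23  7.74] M [-0.025  0.334  0.474] w 0.05 30.0 q [ 20.9  24.7 -30.  116.3  17.8  43.4 -46.6] tau7 -0.211
```

play_rows:
  steps:
    - {"dx":0,"dy":0,"dz":0,"wx":0,"wy":0,"wz":0.014,"gripper":1}
    - {"dx":0,"dy":0,"dz":0,"wx":0,"wy":0,"wz":0.028,"gripper":1}
    - {"dx":0,"dy":0,"dz":0,"wx":0,"wy":0,"wz":0.042,"gripper":1}

```text
t: 10.52
tool_pos: [0.5103, -0.0139, 0.1088]
tcp_rot: [-180.0, 0.1, 55.7]
wrist_force: [-2.3, -0.6, 7.1]
gripper_width: 0.0501
finger_force: 30.0
```

```bash
python3 st.py
```

```text
10.525 [ 0.5103 -0.0139  0.1088] [-1.7999e+02  8.0000e-02  5.5720e+01] F [-2.33 -0.58  7.11] M [0.012 0.406 0.486] w 0.0501 30.0 q [ 19.4  24.4 -28.2 116.3  16.6  43.2 -53.1] tau7 -0.21
```

play_rows:
  steps:
    - {"dx":0,"dy":0,"dz":0,"wx":0,"wy":0,"wz":0.014,"gripper":1}
    - {"dx":0,"dy":0,"dz":0,"wx":0,"wy":0,"wz":0.028,"gripper":1}
    - {"dx":0,"dy":0,"dz":0,"wx":0,"wy":0,"wz":0.042,"gripper":1}
    - {"dx":0,"dy":0,"dz":0,"wx":0,"wy":0,"wz":0.056,"gripper":1}

```text
t: 11.02
tool_pos: [0.5102, -0.0138, 0.1088]
tcp_rot: [-180.0, 0.1, 45.6]
wrist_force: [-2.7, 1.4, 8.1]
gripper_width: 0.0501
finger_force: 30.0
```

```bash
python3 st.py
```

```text
11.025 [ 0.5102 -0.0138  0.1088] [-1.7999e+02  9.0000e-02  4.5640e+01] F [-2.67  1.37  8.06] M [0.059 0.475 0.457] w 0.0501 30.0 q [ 17.5  24.  -25.7 116.5  15.1  42.8 -61.8] tau7 -0.209
```

play_rows:
  steps:
    - {"dx":0,"dy":0,"dz":0,"wx":0,"wy":0,"wz":0.014,"gripper":1}
    - {"dx":0,"dy":0,"dz":0,"wx":0,"wy":0,"wz":0.028,"gripper":1}
    - {"dx":0,"dy":0,"dz":0,"wx":0,"wy":0,"wz":0.042,"gripper":1}
    - {"dx":0,"dy":0,"dz":0,"wx":0,"wy":0,"wz":0.056,"gripper":1}

```text
t: 11.52
tool_pos: [0.5102, -0.0137, 0.1088]
tcp_rot: [180.0, 0.1, 35.6]
wrist_force: [-2.6, 0.1, 6.9]
gripper_width: 0.0497
finger_force: 30.0
```

```bash
python3 st.py
```

```text
11.525 [ 0.5102 -0.0137  0.1088] [1.800e+02 9.000e-02 3.557e+01] F [-2.56  0.12  6.9 ] M [0.063 0.489 0.48 ] w 0.0497 30.0 q [ 15.6  23.6 -23.3 116.6  13.6  42.5 -70.5] tau7 -0.244
```

play_rows:
  steps:
    - {"dx":0,"dy":0,"dz":0,"wx":0,"wy":0,"wz":0.014,"gripper":1}
    - {"dx":0,"dy":0,"dz":0,"wx":0,"wy":0,"wz":0.028,"gripper":1}
    - {"dx":0,"dy":0,"dz":0,"wx":0,"wy":0,"wz":0.042,"gripper":1}
    - {"dx":0,"dy":0,"dz":0,"wx":0,"wy":0,"wz":0.055,"gripper":1}

```text
t: 12.02
tool_pos: [0.5101, -0.0136, 0.1088]
tcp_rot: [180.0, 0.1, 25.7]
wrist_force: [-3.0, 0.3, 7.9]
gripper_width: 0.0502
finger_force: 29.9
```

```bash
python3 st.py
```

```text
12.025 [ 0.5101 -0.0136  0.1088] [1.7998e+02 9.0000e-02 2.5720e+01] F [-3.02  0.3   7.88] M [0.224 0.485 0.666] w 0.0502 29.9 q [ 13.7  23.2 -21.  116.7  12.2  42.2 -79.1] tau7 -0.434
```

The moment has risen by about 0.19 N m in this last step, and the nut is at the lined-up angle (yaw 25.7). Letting go and checking it from above.

play_rows:
  steps:
    - {"dx":0,"dy":0,"dz":0,"wx":0,"wy":0,"wz":0,"gripper":0.2}
    - {"dx":0,"dy":0,"dz":0,"wx":0,"wy":0,"wz":0,"gripper":0.2}
    - {"dx":0,"dy":0,"dz":0,"wx":0,"wy":0,"wz":0,"gripper":0.2}
    - {"dx":0,"dy":0,"dz":-0.08,"wx":0,"wy":0,"wz":0,"gripper":0.2}
    - {"dx":0,"dy":0,"dz":-0.18,"wx":0,"wy":0,"wz":0,"gripper":0}
    - {"dx":0,"dy":0,"dz":-0.26,"wx":0,"wy":0,"wz":0,"gripper":0}
    - {"dx":0,"dy":0,"dz":-0.28,"wx":0,"wy":0,"wz":0,"gripper":0}
    - {"dx":0,"dy":0,"dz":-0.28,"wx":0,"wy":0,"wz":0,"gripper":0}
    - {"dx":0,"dy":0,"dz":-0.28,"wx":0,"wy":0,"wz":0,"gripper":0}

```text
t: 13.15
tool_pos: [0.5098, -0.0139, 0.2467]
tcp_rot: [-179.9, 0.2, 25.7]
wrist_force: [0.5, -0.4, 0.3]
gripper_width: 0.0868
finger_force: 0.0
```

```bash
python3 st.py; python3 - <<'E'
from nut import *
w=shot('wrist'); np.savez('w3.npz',**{k:np.array(v) for k,v in w.items()})
c=analyse(w,[.5105,-.0138])
u,v=proj(w,[*c,.12])[0]; b=(int(u-40),int(v-30),int(u+40),int(v+30)); print(c,b)
save(w,'w3.png',b,10)
# lines: PCA per arm of dark pixels on spindle top
f=w['frame'].mean(2); vs,us=np.mgrid[b[1]:b[3],b[0]:b[2]]
P=onz(w,np.c_[us.ravel(),vs.ravel()],.126)[:,:2]; g=f[b[1]:b[3],b[0]:b[2]].ravel()
k=np.hypot(*(P-c).T)<.0125; P=P[k];g=g[k]; d=np.clip(np.median(g)-12-g,0,None)
cc=c.copy()
for _ in range(3):
    cc=(P*d[:,None]).sum(0)/d.sum()
R=np.hypot(*(P-cc).T); th=np.arctan2(*(P-cc).T[::-1]); wgt=d*(R>.003)
print('cross centre',cc,'dir mod90',np.degrees(np.angle((wgt*np.exp(4j*th)).sum()))/4)
E
```

```text
13.15 [ 0.5098 -0.0139  0.2467] [-1.7991e+02  1.7000e-01  2.5660e+01] F [ 0.49 -0.39  0.28] M [0.004 0.032 0.025] w 0.0868 0.0 q [ 16.9  13.2 -23.5 108.9   6.   59.3 -73.5] tau7 -0.001
spindle top 950 [ 0.51197263 -0.01368348  0.1266816 ] [ 0.5116293  -0.01402369  0.12631867]
hi [ 8 19 19 17 10  0  5 20 20 21 15  0  9 20 23 23 12  0  6 26 25 22 10  0
  7 24 22 22 10  0 10 21 20 19  9  0]
lo [ 1  0  0  0  4  4  1  0  0  0 26 11  0  0  0  0 22 19  9  5  4  3  6 19
 24  3  0  0  0  9 23  5  0  0  0  6]
[119. 121. 121. 121. 118. 107. 119. 121. 121. 121. 114. 108. 121. 121.
 121. 121. 113. 108. 114. 119. 120. 120. 116. 108. 111. 120. 121. 121.
 121. 108. 112. 119. 121. 121. 121. 108.]
slot phase mod60 -4.065019527449837 -4.242946307675233 1.0015825348386458
[ 0.5116293  -0.01402369] (238, 175, 318, 235)
cross centre [ 0.51129896 -0.01373918] dir mod90 25.898681648556494
```

View pics/w3.png

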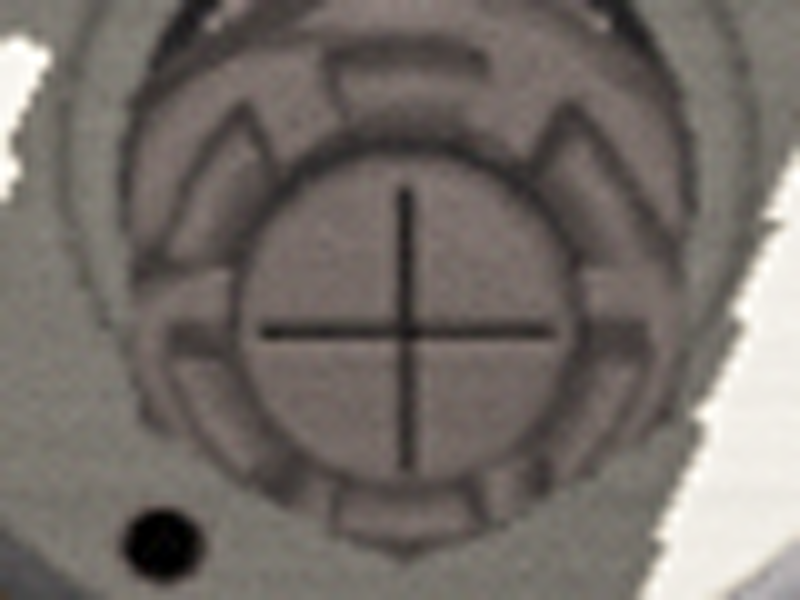

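The crop shows the scribed cross at (407,331), and the horizontal line runs through the slots at left (205,300) and right (620,310). The numbers agree (slot phase -4.1°, hole 25.9-30°). Next, the pin.

play_rows:
  steps:
    - {"dx":0.01,"dy":-0.05,"dz":0,"wx":0,"wy":0,"wz":-0.058,"gripper":0}
    - {"dx":0.02,"dy":-0.1,"dz":0,"wx":0,"wy":0,"wz":-0.116,"gripper":0}
    - {"dx":0.03,"dy":-0.16,"dz":0,"wx":0,"wy":0,"wz":-0.174,"gripper":0}
    - {"dx":0.04,"dy":-0.22,"dz":0,"wx":0,"wy":0,"wz":-0.232,"gripper":0}
    - {"dx":0.05,"dy":-0.28,"dz":0,"wx":0,"wy":0,"wz":-0.29,"gripper":0}
    - {"dx":0.06,"dy":-0.34,"dz":0,"wx":0,"wy":0,"wz":-0.348,"gripper":0}
    - {"dx":0.07,"dy":-0.4,"dz":0,"wx":0,"wy":0,"wz":-0.406,"gripper":0}
    - {"dx":0.075,"dy":-0.46,"dz":0.01,"wx":0,"wy":0,"wz":-0.464,"gripper":0}
    - {"dx":0.08,"dy":-0.52,"dz":0.03,"wx":0,"wy":0,"wz":-0.522,"gripper":0}
    - {"dx":0.09,"dy":-0.57,"dz":0.05,"wx":0,"wy":0,"wz":-0.58,"gripper":0}
    - {"dx":0.094,"dy":-0.596,"dz":0.05,"wx":0,"wy":0,"wz":-0.638,"gripper":0}
    - {"dx":0.094,"dy":-0.596,"dz":0.05,"wx":0,"wy":0,"wz":-0.696,"gripper":0}

```text
t: 14.7
tool_pos: [0.4228, 0.2762, 0.2222]
tcp_rot: [-179.9, -0.1, 151.4]
wrist_force: [-0.4, -0.3, 0.8]
gripper_width: 0.087
finger_force: 0.0
```

play_rows:
  steps:
    - {"dx":0,"dy":0,"dz":0,"wx":0,"wy":0,"wz":-0.058,"gripper":0}
    - {"dx":0,"dy":0,"dz":0,"wx":0,"wy":0,"wz":-0.116,"gripper":0}
    - {"dx":0,"dy":0,"dz":0,"wx":0,"wy":0,"wz":-0.172,"gripper":0}
    - {"dx":0,"dy":0,"dz":0,"wx":0,"wy":0,"wz":-0.172,"gripper":0}
    - {"dx":0,"dy":0,"dz":0,"wx":0,"wy":0,"wz":-0.172,"gripper":0}

```text
t: 15.32
tool_pos: [0.4239, 0.2749, 0.2228]
tcp_rot: [-180.0, -0.1, -178.2]
wrist_force: [0.9, 0.0, 0.7]
gripper_width: 0.087
finger_force: 0.0
```

```bash
python3 st.py; python3 - <<'E'
from nut import *
w=shot('wrist'); np.savez('w4.npz',**{k:np.array(v) for k,v in w.items()})
u,v=proj(w,[.44,.276,.005])[0]; b=(int(max(u-80,0)),int(max(v-60,0)),int(u+80),int(v+60)); print(b)
save(w,'w4.png',b,5)
E
```

```text
15.325 [0.4239 0.2749 0.2228] [-1.7998e+02 -6.0000e-02 -1.7825e+02] F [0.91 0.   0.73] M [ 0.074 -0.16   0.011] w 0.087 0.0 q [ 10.4  22.9 -60.2 109.8  22.8  60.5  32.3] tau7 -0.006
(199, 138, 359, 258)
```

View pics/w4.png

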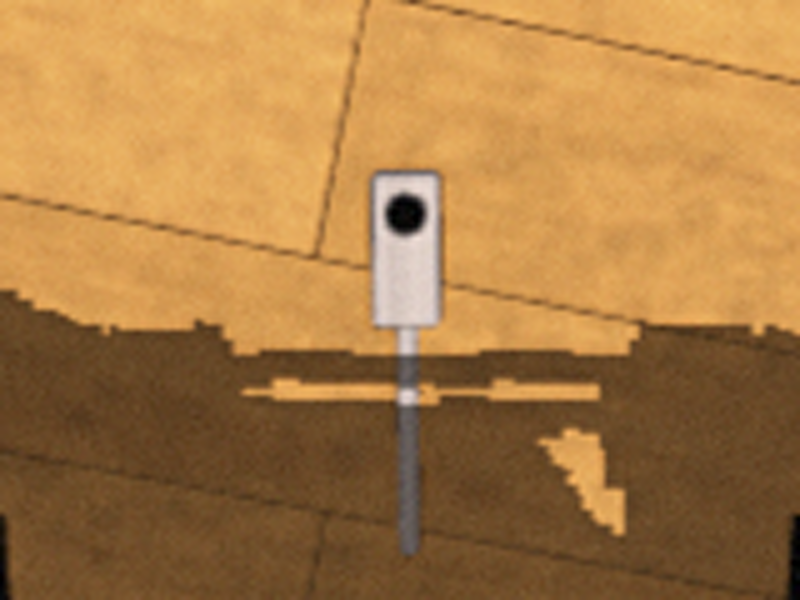

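The crop shows the tab from (372,171) to (441,327) and the tip at (409,555). It lies square to the tool.

```bash
python3 - <<'E'
from nut import *
w=dict(np.load('w4.npz'))
g=lambda x,y:(199+(x+.5)/5-.5,138+(y+.5)/5-.5)
p=onz(w,[g(372,171),g(441,171),g(372,327),g(441,327)],.01); t=p.mean(0); tip=onz(w,[g(409,555)],.005)[0]
print(p.round(4).tolist(),t,tip)
print('sizes',np.linalg.norm(p[0]-p[1]),np.linalg.norm(p[0]-p[2]),np.linalg.norm((tip-t)[:2]))
e=tip-t; print('dir',np.degrees(np.arctan2(e[1],e[0])))
e=(p[2]+p[3]-p[0]-p[1]);print('dir tab',np.degrees(np.arctan2(e[1],e[0])))
s=r.sense(); print(s['tool_pos'],s['tcp_rot'],(T_tool(s)[:3,:3].T@(t-s['tool_pos'])/.5))
E
```

```text
[[0.4079, 0.2679, 0.01], [0.4074, 0.2833, 0.01], [0.4442, 0.2688, 0.01], [0.4437, 0.2847, 0.01]] [0.42578972 0.27617638 0.01      ] [0.50282262 0.27929196 0.005     ]
sizes 0.015487730324058289 0.0362607724950322 0.07709587263882521
dir 2.3160554580654455
dir tab 1.8476879416885312
[0.42398234 0.27502692 0.22300627] [-1.79982291e+02 -3.63033632e-02 -1.78211205e+02] [-0.00395468  0.00231663  0.42600943]
```

play_rows:
  steps:
    - {"dx":-0.004,"dy":0.0025,"dz":0.1,"wx":0,"wy":0,"wz":0,"gripper":0.5}
    - {"dx":-0.004,"dy":0.0025,"dz":0.2,"wx":0,"wy":0,"wz":0,"gripper":0.5}
    - {"dx":-0.004,"dy":0.0025,"dz":0.29,"wx":0,"wy":0,"wz":0,"gripper":0.5}
    - {"dx":-0.004,"dy":0.0025,"dz":0.35,"wx":0,"wy":0,"wz":0,"gripper":0.5}
    - {"dx":-0.004,"dy":0.0025,"dz":0.375,"wx":0,"wy":0,"wz":0,"gripper":0.5}
    - {"dx":-0.004,"dy":0.0025,"dz":0.375,"wx":0,"wy":0,"wz":0,"gripper":0.5}
    - {"dx":-0.004,"dy":0.0025,"dz":0.375,"wx":0,"wy":0,"wz":0,"gripper":0.5}

```text
t: 16.25
tool_pos: [0.4268, 0.2772, 0.0371]
tcp_rot: [179.9, 0.1, -178.1]
wrist_force: [-0.2, -0.6, 0.4]
gripper_width: 0.0437
finger_force: 0.0
```

play_rows:
  steps:
    - {"dx":0.002,"dy":-0.002,"dz":0.01,"wx":0,"wy":0,"wz":0,"gripper":0.5}
    - {"dx":0.002,"dy":-0.002,"dz":0.0185,"wx":0,"wy":0,"wz":0,"gripper":0.5}
    - {"dx":0.002,"dy":-0.002,"dz":0.0185,"wx":0,"wy":0,"wz":0,"gripper":0.7}
    - {"dx":0.002,"dy":-0.002,"dz":0.0185,"wx":0,"wy":0,"wz":0,"gripper":1}
    - {"dx":0.002,"dy":-0.002,"dz":0.0185,"wx":0,"wy":0,"wz":0,"gripper":1}
    - {"dx":0.002,"dy":-0.002,"dz":0.0185,"wx":0,"wy":0,"wz":0,"gripper":1}
    - {"dx":0.002,"dy":-0.002,"dz":0.0185,"wx":0,"wy":0,"wz":0,"gripper":1}

```text
t: 17.12
tool_pos: [0.4252, 0.2756, 0.0267]
tcp_rot: [180.0, 0.0, -178.1]
wrist_force: [-0.9, -0.6, 1.0]
gripper_width: 0.0155
finger_force: 30.0
```

```bash
python3 st.py
```

```text
17.125 [0.4252 0.2756 0.0267] [ 1.7999e+02  1.0000e-02 -1.7810e+02] F [-0.88 -0.62  0.97] M [ 0.146 -0.108 -0.047] w 0.0155 30.0 q [ -2.8  37.7 -45.5 118.7  41.8  40.9  16.2] tau7 0.0
```

play_rows:
  steps:
    - {"dx":0,"dy":0,"dz":-0.05,"wx":0,"wy":0,"wz":0,"gripper":1}
    - {"dx":0,"dy":-0.02,"dz":-0.13,"wx":0,"wy":0,"wz":0.05,"gripper":1}
    - {"dx":0,"dy":-0.06,"dz":-0.2,"wx":0,"wy":0,"wz":0.1,"gripper":1}
    - {"dx":-0.02,"dy":-0.1,"dz":-0.26,"wx":0,"wy":0,"wz":0.155,"gripper":1}
    - {"dx":-0.04,"dy":-0.15,"dz":-0.26,"wx":0,"wy":0,"wz":0.21,"gripper":1}
    - {"dx":-0.05,"dy":-0.2,"dz":-0.26,"wx":0,"wy":0,"wz":0.265,"gripper":1}
    - {"dx":-0.06,"dy":-0.26,"dz":-0.26,"wx":0,"wy":0,"wz":0.32,"gripper":1}
    - {"dx":-0.063,"dy":-0.31,"dz":-0.25,"wx":0,"wy":0,"wz":0.367,"gripper":1}
    - {"dx":-0.063,"dy":-0.36,"dz":-0.23,"wx":0,"wy":0,"wz":0.367,"gripper":1}
    - {"dx":-0.063,"dy":-0.3815,"dz":-0.219,"wx":0,"wy":0,"wz":0.367,"gripper":1}
    - {"dx":-0.063,"dy":-0.3815,"dz":-0.219,"wx":0,"wy":0,"wz":0.367,"gripper":1}
    - {"dx":-0.063,"dy":-0.3815,"dz":-0.219,"wx":0,"wy":0,"wz":0.367,"gripper":1}

```text
t: 18.62
tool_pos: [0.4631, 0.0871, 0.1365]
tcp_rot: [179.9, -0.0, 115.9]
wrist_force: [0.4, 0.3, 0.5]
gripper_width: 0.0159
finger_force: 30.0
```

```bash
python3 st.py; python3 - <<'E'
from nut import *
w=shot('wrist'); np.savez('w5.npz',**{k:np.array(v) for k,v in w.items()})
print(proj(w,[[.5112,-.0139,.126],[.4629,.086,.114],[.496,.018,.114]]))
save(w,'w5.png',None,1.4); 
E
python3 st.py
```

```text
18.625 [0.4631 0.0871 0.1365] [ 1.7994e+02 -3.0000e-02  1.1593e+02] F [0.37 0.35 0.45] M [ 0.026 -0.161 -0.036] w 0.0159 30.0 q [ 16.7  20.6 -38.9 119.6  18.   45.5  -7.3] tau7 -0.001
[[276.32000829 431.5978534 ]
 [276.55728467 258.45956849]
 [276.76235062 369.87061878]]
18.675 [0.4631 0.0872 0.1365] [ 1.7994e+02 -2.0000e-02  1.1594e+02] F [-0.1   0.47  0.01] M [-0.012 -0.064  0.02 ] w 0.0151 30.0 q [ 16.7  20.5 -38.9 119.6  18.   45.5  -7.3] tau7 -0.002
```

View pics/w5.png

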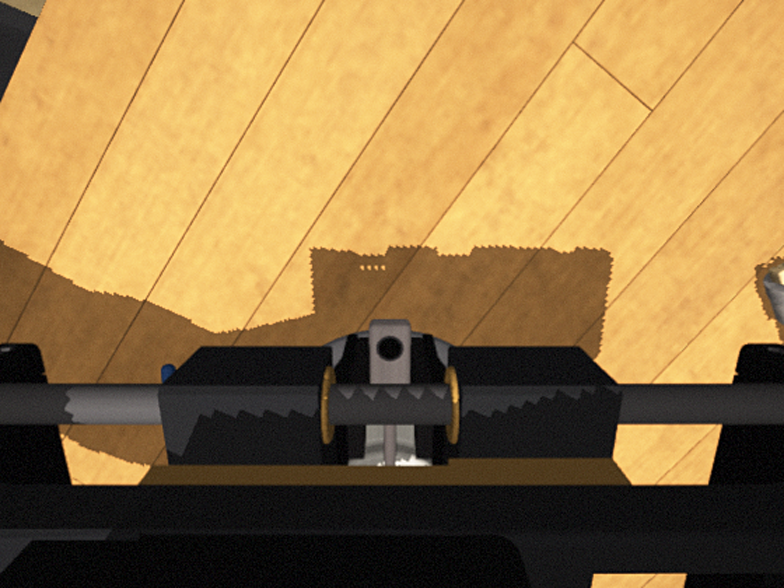

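The gripper hides the shank, but the tab's back end at (390,330) sits central and straight in the jaws. I correct by the small offsets, then enter gently and read the forces.

play_rows:
  steps:
    - {"dx":0,"dy":-0.0016,"dz":0.0016,"wx":0,"wy":0,"wz":0.0008,"gripper":1}
    - {"dx":-0.01,"dy":-0.0016,"dz":0.0016,"wx":0,"wy":0,"wz":0.0008,"gripper":1}
    - {"dx":-0.02,"dy":-0.0016,"dz":0.0016,"wx":0,"wy":0,"wz":0.0008,"gripper":1}
    - {"dx":-0.03,"dy":-0.0016,"dz":0.0016,"wx":0,"wy":0,"wz":0.0008,"gripper":1}
    - {"dx":-0.03,"dy":-0.0016,"dz":0.0016,"wx":0,"wy":0,"wz":0.0008,"gripper":1}

```text
t: 19.3
tool_pos: [0.469, 0.0714, 0.1353]
tcp_rot: [180.0, 0.0, 115.6]
wrist_force: [0.6, -0.3, -0.3]
gripper_width: 0.0157
finger_force: 30.0
```

```bash
cat > al.py <<'E'
from h import *
s=r.sense(); a=np.radians(s['tcp_rot'][2]-180); d=np.array([np.cos(a),np.sin(a)]); n=np.array([-d[1],d[0]])
v=s['tool_pos'][:2]-[.5110,-.0139]; print('dist',(-v@d*1e3).round(2),'lat',(v@n*1e3).round(2),'z',s['tool_pos'][2].round(4),s['tcp_rot'].round(2),'F along',(s['wrist_force'][:2]@d).round(2),'lat',(s['wrist_force'][:2]@n).round(2),'z',s['wrist_force'][2].round(2),'M',s['wrist_torque'].round(3))
E
python3 al.py
```

```text
dist 95.07 lat -0.98 z 0.1353 [1.8000e+02 1.0000e-02 1.1563e+02] F along 0.57 lat 0.41 z -0.31 M [ 0.009 -0.134 -0.021]
```

play_rows:
  steps:
    - {"dx":0,"dy":0.0015,"dz":0,"wx":0,"wy":0,"wz":-0.001,"gripper":1}
    - {"dx":0,"dy":0.0015,"dz":0,"wx":0,"wy":0,"wz":-0.001,"gripper":1}
    - {"dx":0,"dy":0.0015,"dz":0,"wx":0,"wy":0,"wz":-0.001,"gripper":1}

```text
t: 19.68
tool_pos: [0.4694, 0.0725, 0.1354]
tcp_rot: [180.0, -0.0, 115.9]
wrist_force: [-0.4, -0.3, -0.6]
gripper_width: 0.0157
finger_force: 30.0
```

```bash
python3 al.py
```

```text
dist 95.91 lat 0.26 z 0.1354 [180.    -0.   115.89] F along 0.11 lat -0.54 z -0.57 M [ 0.015 -0.096  0.048]
```

play_rows:
  steps:
    - {"dx":-0.008,"dy":-0.0003,"dz":0,"wx":0,"wy":0,"wz":0,"gripper":1}
    - {"dx":-0.016,"dy":-0.0003,"dz":0,"wx":0,"wy":0,"wz":0,"gripper":1}
    - {"dx":-0.024,"dy":-0.0003,"dz":0,"wx":0,"wy":0,"wz":0,"gripper":1}
    - {"dx":-0.03,"dy":-0.0003,"dz":0,"wx":0,"wy":0,"wz":0,"gripper":1}
    - {"dx":-0.03,"dy":-0.0003,"dz":0,"wx":0,"wy":0,"wz":0,"gripper":1}

```text
t: 20.3
tool_pos: [0.4759, 0.0585, 0.1353]
tcp_rot: [-180.0, 0.0, 115.8]
wrist_force: [0.1, 0.5, -0.7]
gripper_width: 0.0158
finger_force: 30.0
```

```bash
python3 al.py
```

```text
dist 80.4 lat -0.01 z 0.1353 [-180.      0.    115.84] F along -0.38 lat 0.34 z -0.72 M [ 0.028 -0.125 -0.026]
```

play_rows:
  steps:
    - {"dx":-0.01,"dy":0,"dz":0,"wx":0,"wy":0,"wz":0,"gripper":1}
    - {"dx":-0.02,"dy":0,"dz":0,"wx":0,"wy":0,"wz":0,"gripper":1}
    - {"dx":-0.03,"dy":0,"dz":0,"wx":0,"wy":0,"wz":0,"gripper":1}
    - {"dx":-0.04,"dy":0,"dz":0,"wx":0,"wy":0,"wz":0,"gripper":1}
    - {"dx":-0.05,"dy":0,"dz":0,"wx":0,"wy":0,"wz":0,"gripper":1}
    - {"dx":-0.06,"dy":0,"dz":0,"wx":0,"wy":0,"wz":0,"gripper":1}
    - {"dx":-0.06,"dy":0,"dz":0,"wx":0,"wy":0,"wz":0,"gripper":1}

```text
t: 21.18
tool_pos: [0.4891, 0.0313, 0.1353]
tcp_rot: [-180.0, 0.0, 115.8]
wrist_force: [-0.2, -0.5, -0.8]
gripper_width: 0.0155
finger_force: 30.0
```

```bash
python3 al.py
```

```text
dist 50.25 lat -0.04 z 0.1353 [-1.8000e+02  1.0000e-02  1.1583e+02] F along 0.38 lat -0.35 z -0.84 M [-0.018 -0.103 -0.001]
```

play_rows:
  steps:
    - {"dx":-0.006,"dy":0,"dz":0,"wx":0,"wy":0,"wz":0,"gripper":1}
    - {"dx":-0.012,"dy":0,"dz":0,"wx":0,"wy":0,"wz":0,"gripper":1}
    - {"dx":-0.016,"dy":0,"dz":0,"wx":0,"wy":0,"wz":0,"gripper":1}
    - {"dx":-0.018,"dy":0,"dz":0,"wx":0,"wy":0,"wz":0,"gripper":1}
    - {"dx":-0.018,"dy":0,"dz":0,"wx":0,"wy":0,"wz":0,"gripper":1}

```text
t: 21.8
tool_pos: [0.4929, 0.0237, 0.1354]
tcp_rot: [180.0, 0.0, 115.9]
wrist_force: [0.5, -0.1, -0.4]
gripper_width: 0.0154
finger_force: 30.0
```

```bash
python3 al.py
```

```text
dist 41.71 lat 0.08 z 0.1354 [180.     0.   115.87] F along 0.35 lat 0.41 z -0.38 M [ 0.007 -0.082 -0.046]
```

play_rows:
  steps:
    - {"dx":-0.0015,"dy":0,"dz":0,"wx":0,"wy":0,"wz":0,"gripper":1}
    - {"dx":-0.003,"dy":0,"dz":0,"wx":0,"wy":0,"wz":0,"gripper":1}
    - {"dx":-0.003,"dy":0,"dz":0,"wx":0,"wy":0,"wz":0,"gripper":1}

```text
t: 22.18
tool_pos: [0.4934, 0.0226, 0.1354]
tcp_rot: [-180.0, -0.0, 115.9]
wrist_force: [-0.6, 1.7, -0.7]
gripper_width: 0.0153
finger_force: 30.0
```

```bash
python3 al.py
```

```text
dist 40.55 lat 0.09 z 0.1354 [-1.8000e+02 -2.0000e-02  1.1589e+02] F along -1.8 lat 0.25 z -0.65 M [ 0.24  -0.051  0.02 ]
```

play_rows:
  steps:
    - {"dx":-0.001,"dy":0,"dz":0,"wx":0,"wy":0,"wz":0,"gripper":1}
    - {"dx":-0.0015,"dy":0,"dz":0,"wx":0,"wy":0,"wz":0,"gripper":1}
    - {"dx":-0.0015,"dy":0,"dz":0,"wx":0,"wy":0,"wz":0,"gripper":1}

```text
t: 22.55
tool_pos: [0.4935, 0.0225, 0.1353]
tcp_rot: [-180.0, -0.1, 115.9]
wrist_force: [-2.6, 3.5, 0.5]
gripper_width: 0.0153
finger_force: 30.0
```

```bash
python3 al.py
```

```text
dist 40.37 lat 0.12 z 0.1353 [-1.7999e+02 -6.0000e-02  1.1591e+02] F along -4.25 lat -0.81 z 0.54 M [ 0.926  0.376 -0.029]
```

Firm stop at 40.4 mm with only 4 N, so the shoulder is against the crown. Letting go.

play_rows:
  steps:
    - {"dx":0,"dy":0,"dz":0,"wx":0,"wy":0,"wz":0,"gripper":0.5}
    - {"dx":0,"dy":0,"dz":0,"wx":0,"wy":0,"wz":0,"gripper":0.5}
    - {"dx":0,"dy":0,"dz":0,"wx":0,"wy":0,"wz":0,"gripper":0.5}
    - {"dx":0.01,"dy":0,"dz":-0.05,"wx":0,"wy":0,"wz":0,"gripper":0.5}
    - {"dx":0.05,"dy":0,"dz":-0.13,"wx":0,"wy":0,"wz":0,"gripper":0.5}
    - {"dx":0.08,"dy":0,"dz":-0.22,"wx":0,"wy":0,"wz":0,"gripper":0.5}
    - {"dx":0.08,"dy":0,"dz":-0.25,"wx":0,"wy":0,"wz":0,"gripper":0}
    - {"dx":0.08,"dy":0,"dz":-0.25,"wx":0,"wy":0,"wz":0,"gripper":0}

```text
t: 23.55
tool_pos: [0.4769, 0.0569, 0.2608]
tcp_rot: [179.9, 0.1, 115.8]
wrist_force: [0.0, 0.8, 0.4]
gripper_width: 0.0562
finger_force: 0.0
```

```bash
python3 - <<'E'
from nut import *
w=shot('wrist'); np.savez('w6.npz',**{k:np.array(v) for k,v in w.items()})
u,v=proj(w,[.503,.004,.114])[0]; print(u,v)
b=(int(u-80),int(max(0,min(v-60,300))),int(u+80),int(max(0,min(v-60,300)))+120); print(b)
save(w,'w6.png',b,5)
analyse(w,[.5112,-.0139])
E
```

```text
278.1733401822959 257.8577812991077
(198, 197, 358, 317)
spindle top 130 [ 0.50580103 -0.00232044  0.12641675] [ 0.50774089 -0.00496763  0.12578645]
hi [ 6  0  0  8  2  0  0  0  0  0  0  0  0  0  0  0  0  0  0 11  0  0  1  0
  0  0  0 14 16 16 17 17  2  0  0  0]
lo [20 14 11 20 11  0  0  0  0  0  0  0  0  0  0  0  0  0  2 25 12 17 18 13
 17 18 13  0  0  0  0  0  8 23 20 15]
[103. 105. 108. 113. 112.   0.   0.   0.   0.   0.   0.   0.   0.   0.
   0.   0.   0.   0. 111. 113. 109. 101.  98.  93.  93.  91.  89. 118.
 118. 118. 118. 118.  94.  92.  94.  96.]
slot phase mod60 28.498389029707244 -29.01193648787904 0.23577428241699802
```

View pics/w6.png

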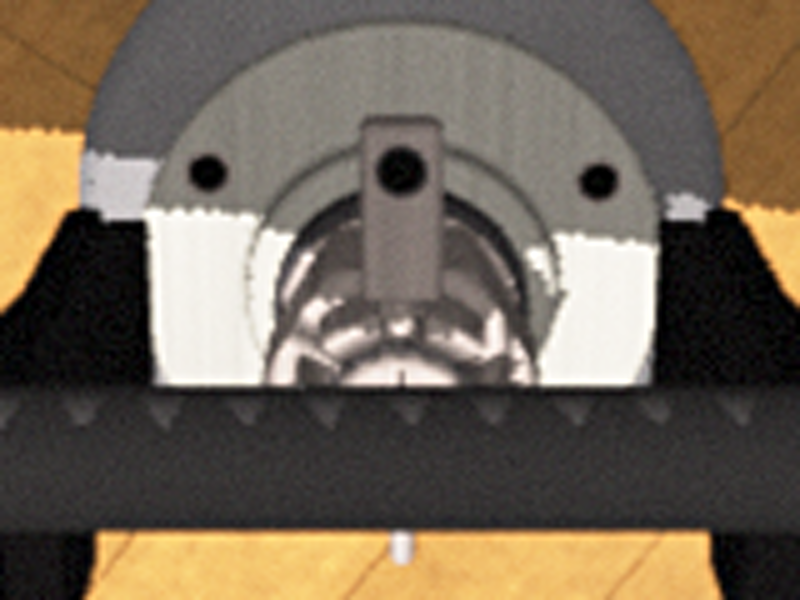

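The crop shows the pin through the nut: tab (360,118)-(443,300), its front edge on the crown, and the tip out on the far side at (402,548). One check of its seat and level.

```bash
python3 - <<'E'
from nut import *
w=dict(np.load('w6.npz')); g=lambda x,y:(198+x/5,197+y/5)
P=bydepth(w,[g(400,y) for y in (130,210,230,250,270,288)]); c=np.array([.5111,-.0139])
print(np.c_[np.hypot(*(P[:,:2]-c).T),P[:,2]].round(4))
for y,z in ((299,.1185),(118,.118)): print(np.hypot(*(onz(w,[g(401,y)],z)[0,:2]-c)))
t=bydepth(w,[g(402,555)])[0]; print('tip',t, np.hypot(*(onz(w,[g(402,562)],.1145)[0,:2]-c)))
E
python3 al.py
```

```text
[[0.0567 0.1162]
 [0.0405 0.1163]
 [0.0364 0.1165]
 [0.0327 0.1176]
 [0.0282 0.1169]
 [0.0252 0.1185]]
0.022878966662359914
0.059671894808055265
tip [ 0.52651967 -0.04409011  0.11873473] 0.03839552340379796
dist 78.57 lat -0.66 z 0.2596 [-1.7994e+02  2.0000e-02  1.1579e+02] F along -0.34 lat -1.0 z -1.07 M [-0.047 -0.159 -0.055]
```

```bash
python3 - <<'E'
from nut import *
shot('wrist');shot('wrist');w=shot('wrist'); f=w['frame'].mean(2); c=np.array([.5111,-.0139])
# brightness profile along the tab's centre line, distance from axis
a=np.radians(115.8); d=np.array([np.cos(a),np.sin(a)]); R=np.arange(.018,.064,.001)
uv=proj(w,np.c_[c+R[:,None]*d,.1155+0.0030*(.058-R)/.036]).astype(np.float32)
for du in(-4,4): print([(int(r_*1e3),int(x)) for r_,x in zip(R,cv2.remap(f.astype(np.float32),uv[:,0]+du,uv[:,1],1).ravel())])
E
python3 al.py
```

```text
[(18, 86), (19, 99), (20, 104), (21, 97), (22, 82), (23, 88), (24, 107), (25, 115), (26, 113), (27, 111), (28, 114), (29, 115), (30, 112), (31, 113), (32, 113), (33, 114), (34, 113), (35, 112), (36, 115), (37, 114), (38, 114), (39, 116), (40, 112), (41, 115), (42, 112), (43, 114), (44, 112), (45, 94), (46, 65), (47, 48), (48, 33), (49, 29), (50, 26), (51, 44), (52, 81), (53, 108), (54, 114), (55, 116), (56, 111), (57, 107), (58, 81), (59, 70), (60, 93), (61, 122), (62, 126), (63, 126)]
[(18, 71), (19, 65), (20, 88), (21, 94), (22, 67), (23, 89), (24, 111), (25, 118), (26, 120), (27, 118), (28, 119), (29, 117), (30, 118), (31, 118), (32, 117), (33, 117), (34, 117), (35, 119), (36, 120), (37, 117), (38, 117), (39, 118), (40, 118), (41, 118), (42, 117), (43, 121), (44, 111), (45, 88), (46, 58), (47, 32), (48, 12), (49, 16), (50, 19), (51, 40), (52, 74), (53, 102), (54, 120), (55, 120), (56, 119), (57, 112), (58, 83), (59, 73), (60, 97), (61, 123), (62, 127), (63, 125)]
dist 79.02 lat -1.02 z 0.2587 [-1.7983e+02 -7.0000e-02  1.1582e+02] F along 0.14 lat -0.56 z 0.11 M [ 0.023 -0.139 -0.045]
```

Front edge is at about 22 to 23 mm and the back edge at about 58 to 59 mm, so the pin is home. Handing in.

```bash
python3 -c "
from plant import workorder; print(workorder.hand_in())"
```

```text
the job is handed in; nothing more can be done
None
```

The job is handed in: I turned the nut clockwise until it bore on the washer (moment up about 0.19 N m), stopped at the first slot that lined up, slid the pin home until its tab met the nut at about 4 N, and let go of everything with the gun, spanner, brush and jar untouched.

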